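Mirror the mending kit from the transport tray into the bench rack

TASK

My left-handed colleague takes over this bench, so please move the row of four things (three glue bottles and the eye loupe) out of the transport tray with the cork stands and into the empty wooden rack, in reverse order: what stood at the left end of the tray goes into the right-end well as seen from the robot, and so on. Keep each one upright all the while and leave it standing flat on the bottom of its own well.

Things in the scene. Friction and masses are not known exactly. Their poses are not given: they have to be found in the camera images.
- tall_bottle_mid (a point): the tall white plastic bottle with ribbed screw cap and blue band, round, 42 mm diameter, 75 mm tall (straight body to about 50 mm, then shoulder and cap). The point is its centre, 37.5 mm above its underside; z points up. Loose, stands upright at the start on one of the tray's cork stands.
- bottle_b_mid (a point): a small white bottle with screw cap and yellowish band, round, 34 mm diameter, 50 mm tall (straight body to about 33 mm, then shoulder and cap). The point is its centre, 25 mm above its underside; z points up. Loose, stands upright at the start on one of the tray's cork stands.
- bottle_c_mid (a point): a small white bottle with screw cap and green band, round, 34 mm diameter, 48 mm tall (straight body to about 31 mm, then shoulder and cap). The point is its centre, 24 mm above its underside; z points up. Loose, stands upright at the start on one of the tray's cork stands.
- loupe_mid (a point): the black eye loupe, a short drum 32 mm in diameter and 27 mm tall. The point is its centre, 13.5 mm above its underside; z points up. Loose, stands upright at the start on one of the tray's cork stands.
- tray: the transport tray (near or far of the two): fixed, plywood with a low dark rim, 94 mm deep (x) by 344 mm long (y), 11 mm high, holding four square cork stands in a row at y = +120, +40, -40, -120 mm. Origin: centre of its underside, on the grey work board, 34 mm above the table (z = 0.034 m); x roughly away from the robot, y roughly to the robot's left, z up.
- stand_tall_bottle: the fixed square cork stand (74 x 74 x 10 mm) in the tray on which the tall bottle stands at the start; it stays where it is and so marks the tall bottle's place in the old row. Origin: centre of its underside, 4 mm above the work board; its top is 14 mm above the work board (48 mm above the table). Axes as the tray's.
- stand_bottle_b: the fixed square cork stand (74 x 74 x 10 mm) in the tray on which the bottle b stands at the start; it stays where it is and so marks the bottle b's place in the old row. Origin: centre of its underside, 4 mm above the work board; its top is 14 mm above the work board (48 mm above the table). Axes as the tray's.
- stand_bottle_c: the fixed square cork stand (74 x 74 x 10 mm) in the tray on which the bottle c stands at the start; it stays where it is and so marks the bottle c's place in the old row. Origin: centre of its underside, 4 mm above the work board; its top is 14 mm above the work board (48 mm above the table). Axes as the tray's.
- stand_loupe: the fixed square cork stand (74 x 74 x 10 mm) in the tray on which the loupe stands at the start; it stays where it is and so marks the loupe's place in the old row. Origin: centre of its underside, 4 mm above the work board; its top is 14 mm above the work board (48 mm above the table). Axes as the tray's.
- rack: the empty bench rack: fixed light wood block, 94 mm deep (x), 344 mm long (y), 20 mm high, with four round felt-lined (dark) wells centred at x = 0, y = +120, +40, -40, -120 mm, each 57 mm across and 6 mm deep (floor at z = 14 mm). Origin: centre of its underside, on the grey work board, 34 mm above the table (z = 0.034 m); x roughly away from the robot, y roughly to the robot's left, z up.

How it is judged:
By the outcome, as a careful person would: the job done as asked, in the order asked, and still so for the second after the job is handed in, with the robot touching nothing.
It also fails if it takes over 115 s, if anything falls off the work surface, if the arm or the gripper's body presses on something with over 40 N, if the wrist force passes 120 N, or if a joint passes its speed limit or range.

ROBOT

A 6-joint arm with a two-finger parallel gripper is mounted at the origin on a cart in front of the work surface, level with it; the furniture and walls round the work are solid. World frame = base frame: x ahead of the robot, y to its left, z up, the work surface at z = 0. Lengths are in m, angles in degrees, forces in N, time in s.
With the tool pointing down it reaches from about 0.4 to 0.825 m from the base axis. Payload 7 kg.
Tool frame: the origin (TCP) lies at the very end of the fingers, on their centre line; the grasp point (between the pads) lies 19 mm behind it (r.grasp_offset is the z of the grasp point in the tool frame, in m); z points along the fingers, y is the direction in which the jaws open and shut (so a half turn about z gives the same grasp; the last joint's range is limited). The gripper opens to 88 mm and grips with 3 to 60 N. Pads are 19 mm wide; open, the fingers measure 130 mm over their backs; the gripper's body (78 mm by 193 mm) begins 47 mm behind the grasp point.
Start: joints at [81.881, 20.546, 0.682, 0, -70.136, -16.507], TCP at [0.281, 0.614, 0.227] pointing down, gripper open.
Joint ranges: [-176.03, 176.03], [-82.01, 121.73], [-58.28, 71.71], [-173.87, 95.51], [-174.79, -0.11], [-173.66, 173.66]. Speed limits (degrees/s): [136.94, 136.94, 172.46, 180, 180, 180].

INTERFACE

Orientations are given as [roll, pitch, yaw] about the fixed x, y, z axes, in that order (R = Rz(yaw) Ry(pitch) Rx(roll)).
In Python, from plant import r gives the robot as it stands.
- The arm moves only by the tool carry_out, never from a script. Its argument "plan" is a list of rows, each a list of 6 numbers: the shift along the world's x, y, z in m, then the turn, a rotation vector about the world's x, y, z in rad. In form: [[tx, ty, tz, wx, wy, wz], ...]. A call has 1 to 12 rows; each row shifts and turns the pose as measured when the row begins; what a row does not reach is not made up. A row lasts 1/12 s, in which the tool goes at most 41.7 mm and 7.16 degrees, less where a joint would pass 70% of its speed; a pose out of reach is approached as far as the arm can. A call with a gripper value outside its range is refused whole. "fingers" is the closure, from -1 (fully open) to 1 (shut), set as the call begins (left out, the last holds). The fingers move at their own pace and stop on an object; "force" is the grip in N (left out, the last holds). Time passes only in rows, so rows that do not move let the fingers close. It gives the time, the measured TCP pose, the force and the opening at its end, in the units of the state.
- r.get_state(): the state, without advancing time (a new reading comes with each control period).
- r.capture(name): name is "scene" or "top" or "wrist"; returns the picture (480x640x3 uint8, red, green, blue); there is no depth.
- r.camera_model(name): a dict with "fov_y" (degrees; the focal length in pixels is half the picture's height over the tangent of half this angle, whatever the lens; pixels are square), "cx", "cy" (the principal point, pixels), "R" (3x3) and "t" (3): a world point X has camera coordinates R X + t; the wrist camera has in their place "mount" (4x4, takes a point from camera to tool coordinates, whose origin is the TCP and whose axes are the flange's). Camera axes: x right, y down, z forward; pixel columns grow to the right and rows downward; lengths in m; the calibration is good to about 2 mm. A picture is of the moment at which its call begins: read the wrist's pose just before it. camera_model takes no time and is no camera call.
- r.close_job(): hands the job in, once; it reports no verdict.
The state is a dict: "time_s": time; "joints": joint angles; "qd": joint speeds; "joint_torque": joint torques, N m; "tcp_pos": TCP position; "eef_rot": TCP orientation; "contact_force": force on the tool from outside, world axes, zero at the start; "moment": the same for the moment, N m; "gripper_width": finger opening in m.
Only numpy, scipy, OpenCV 4.12 (cv2) and the standard library are available. Lean on these libraries where they do the work, as an engineer would, in place of code of your own. Each camera call takes 0.05 s, during which the arm holds its last target.

## Working session

There is one attempt and no reset: what is moved stays moved. The work goes in short steps, Python scripts to look and compute and a tool call to move; the robot and the scene stay as the last step left them, time stands still between calls to the robot, and variables do not carry over. Pictures are saved under pics/ and viewed, and the job is handed in when it is done.

Besides the shell and the picture viewer there is one more tool, called after "Call:" as name([rows], argument=value, ...), one row to a line, values as JSON. carry_out: Moves the arm, as the interface text tells. Its arguments: {"type":"object","properties":{"plan":{"type":"array"},"fingers":{"type":"number"},"force":{"type":"number"}},"required":["plan"]}

```bash
ls; mkdir -p pics; python3 - <<'E'
from plant import r
import cv2
print(r.get_state(), r.grasp_offset)
for n in ("scene","top","wrist"):
    im=r.capture(n); cv2.imwrite(f"pics/{n}0.png",im[:,:,::-1]); print(n,r.camera_model(n))
E
```

```text
pics
{'time_s': 0.0, 'joints': array([ 8.18813714e+01,  2.05900878e+01,  6.34408919e-01, -2.01972324e-02,
       -7.01362270e+01, -1.65064035e+01]), 'qd': array([-0.0741422 , -0.03453758,  0.00079616,  0.05601916,  0.03592965,
        0.03030153]), 'joint_torque': array([ 2.98290543e-03, -5.82719851e+01,  2.93054008e+01,  6.99717969e+00,
        6.97008902e-03, -1.39109920e-04]), 'tcp_pos': array([0.28108335, 0.61315476, 0.22564248]), 'eef_rot': array([ 1.79906487e+02, -7.91070232e-03, -2.46319036e+01]), 'contact_force': array([-0.52763446,  0.01384651,  0.68227137]), 'moment': array([ 0.00107424,  0.00359954, -0.02863237]), 'gripper_width': 0.08770838560945374} -0.0188
scene {'fov_y': 44.47674131057445, 'cx': 304.103560511382, 'cy': 244.62479445021515, 'R': array([[ 0.87909114, -0.47664213, -0.00332443],
       [-0.22540946, -0.40956658, -0.88399422],
       [ 0.41998731,  0.77786085, -0.467486  ]]), 't': array([-0.4623152 ,  0.2264872 ,  0.67404716])}
top {'fov_y': 44.33865049065597, 'cx': 311.3625044287413, 'cy': 241.08339306325792, 'R': array([[ 2.56873377e-04, -9.99994352e-01, -3.35116361e-03],
       [-9.97480820e-01, -1.85059082e-05, -7.09366926e-02],
       [ 7.09362299e-02,  3.36094317e-03, -9.97475190e-01]]), 't': array([0.01128747, 0.53305784, 0.8933917 ])}
wrist {'fov_y': 65.9318791926607, 'cx': 315.18525980608314, 'cy': 242.82365206646588, 'mount': array([[-1.70916462e-04, -9.65539149e-01, -2.60257800e-01,
         6.98178152e-02],
       [ 9.99999977e-01, -1.99079051e-04,  8.18502272e-05,
        -6.17268631e-04],
       [-1.30841475e-04, -2.60257780e-01,  9.65539161e-01,
        -1.58276821e-01],
       [ 0.00000000e+00,  0.00000000e+00,  0.00000000e+00,
         1.00000000e+00]])}
```

View pics/scene0.png

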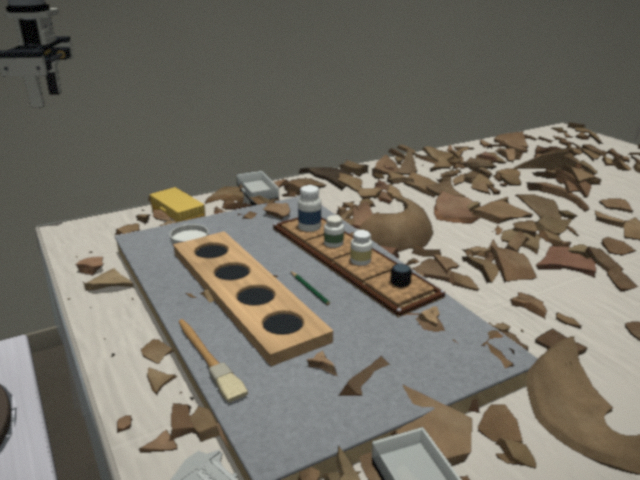

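View pics/top0.png

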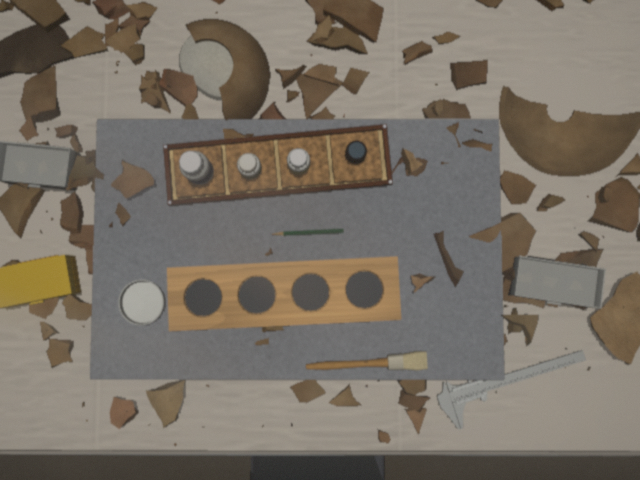

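View pics/wrist0.png

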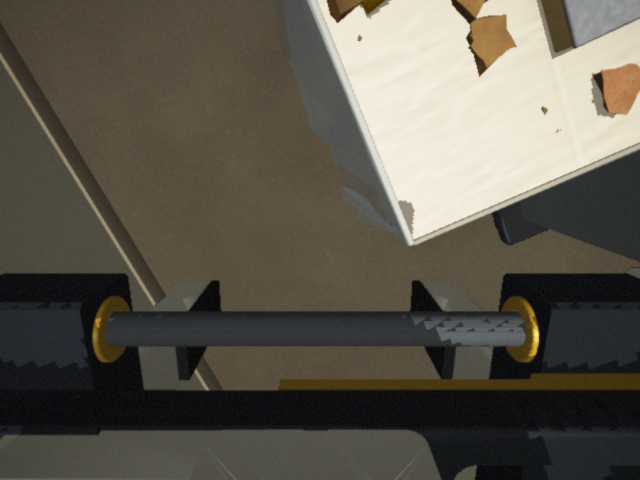

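```bash
cat > h.py <<'E'
import numpy as np, cv2
from plant import r
from scipy.spatial.transform import Rotation as Ro
def f(m): return 240/np.tan(np.radians(m['fov_y'])/2)
def cam(n,st=None):
    m=r.camera_model(n)
    if n=='wrist':
        T=np.eye(4);T[:3,:3]=Ro.from_euler('xyz',st['eef_rot'],degrees=True).as_matrix();T[:3,3]=st['tcp_pos']
        W=T@m['mount'];R=W[:3,:3].T;t=-R@W[:3,3]
    else: R,t=m['R'],m['t']
    return R,t,f(m),m['cx'],m['cy']
def ray(n,uv,z,st=None):
    R,t,F,cx,cy=cam(n,st)
    d=R.T@np.array([(uv[0]-cx)/F,(uv[1]-cy)/F,1]);c=-R.T@t
    return c+d*(z-c[2])/d[2]
def proj(n,X,st=None):
    R,t,F,cx,cy=cam(n,st);p=R@np.array(X)+t
    return np.array([cx+F*p[0]/p[2],cy+F*p[1]/p[2]])
E
python3 - <<'E'
from h import *
im=cv2.imread('pics/top0.png')
big=cv2.resize(im[110:340,150:420],None,fx=2.9,fy=2.6,interpolation=cv2.INTER_CUBIC)
cv2.imwrite('pics/topz.png',big)
hsv=cv2.cvtColor(im,cv2.COLOR_BGR2HSV)
# rack wood
m=cv2.inRange(hsv,(8,90,120),(25,255,255)); m[:240]=0;m[350:]=0;m[:,:160]=0
cs,_=cv2.findContours(m,cv2.RETR_EXTERNAL,cv2.CHAIN_APPROX_NONE)
c=max(cs,key=cv2.contourArea); rc=cv2.minAreaRect(c);print('rack',rc)
b=cv2.boxPoints(rc);P=np.array([ray('top',p,.054) for p in b]);print(P,np.linalg.norm(P-np.roll(P,1,0),axis=1),P.mean(0))
g=cv2.cvtColor(im,cv2.COLOR_BGR2GRAY)
w=cv2.inRange(g,0,75);w[:255]=0;w[330:]=0;w[:,:170]=0;w[:,400:]=0
cs,_=cv2.findContours(w,cv2.RETR_EXTERNAL,cv2.CHAIN_APPROX_NONE)
for c in cs:
    if cv2.contourArea(c)>500:
        e=cv2.fitEllipse(c);print('well',e,ray('top',e[0],.05))
w=cv2.inRange(g,150,255);w[:140]=0;w[190:]=0;w[:,:172]=0;w[:,320:]=0
cs,_=cv2.findContours(w,cv2.RETR_EXTERNAL,cv2.CHAIN_APPROX_NONE)
for c in cs:
    if cv2.contourArea(c)>50: print('cap',cv2.contourArea(c),cv2.minEnclosingCircle(c))
w=cv2.inRange(g,0,45);w[:135]=0;w[180:]=0;w[:,:335]=0;w[:,378:]=0
cs,_=cv2.findContours(w,cv2.RETR_EXTERNAL,cv2.CHAIN_APPROX_NONE)
for c in cs:
    if cv2.contourArea(c)>50: print('loupe',cv2.contourArea(c),cv2.minEnclosingCircle(c))
E
```

```text
rack ((283.15576171875, 293.73175048828125), (63.35969161987305, 231.5076446533203), 87.17784118652344)
[[ 0.49078096  0.22723075  0.054     ]
 [ 0.50776401 -0.11631721  0.054     ]
 [ 0.41438705 -0.119974    0.054     ]
 [ 0.39753807  0.22096928  0.054     ]] [0.09345288 0.34396748 0.09344853 0.34135935] [0.45261752 0.05297721 0.054     ]
well ((202.6315155029297, 297.19775390625), (33.63558578491211, 34.319190979003906), 74.34661102294922) [0.44719484 0.17291386 0.05      ]
cap 169.0 ((246.76922607421875, 161.53846740722656), 7.787975788116455)
cap 280.0 ((189.61904907226562, 161.14285278320312), 9.89352035522461)
cap 180.0 ((297.875, 156.5), 8.262401580810547)
loupe 61.5 ((354.7033996582031, 154.5677947998047), 9.406373977661133)
```

View pics/topz.png

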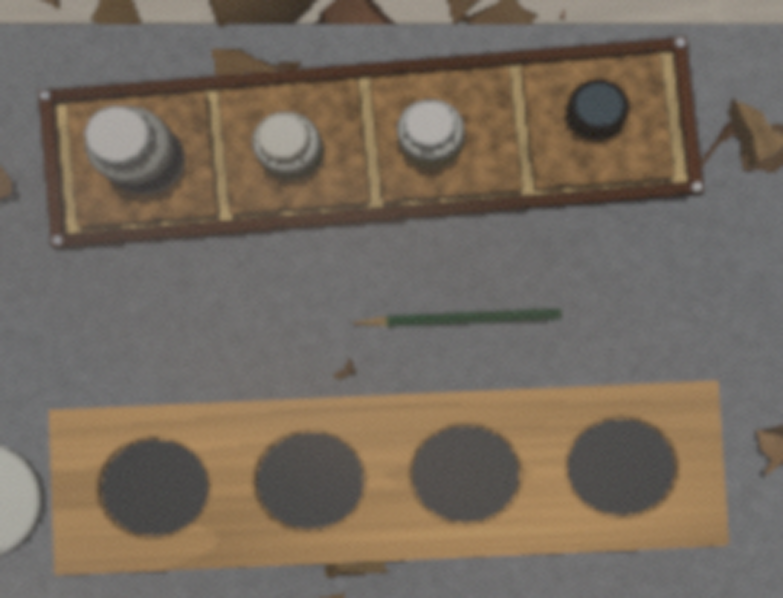

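```bash
python3 - <<'E'
from h import *
im=cv2.imread('pics/top0.png');g=cv2.cvtColor(im,cv2.COLOR_BGR2GRAY)
w=cv2.inRange(g,0,85);w[:266]=0;w[318:]=0;w[:,:175]=0;w[:,392:]=0
cs,_=cv2.findContours(w,cv2.RETR_EXTERNAL,cv2.CHAIN_APPROX_NONE)
W=[]
for c in cs:
    if cv2.contourArea(c)>500:
        e=cv2.fitEllipse(c);W.append(ray('top',e[0],.052));print('well',e,W[-1])
W=np.array(sorted(W,key=lambda a:-a[1]));print(np.linalg.norm(np.diff(W,axis=0),axis=1),'yaw',np.degrees(np.arctan2(-(W[0]-W[3])[0],(W[0]-W[3])[1])),W.mean(0))
# tray corner pins
pins=[]
for u,v in ((165,147),(169,202),(385,126),(390,181)):
    s=g[v-5:v+6,u-5:u+6].astype(float);s-=np.median(s);s[s<25]=0
    yy,xx=np.mgrid[v-5:v+6,u-5:u+6];p=((xx*s).sum()/s.sum(),(yy*s).sum()/s.sum());pins.append(ray('top',p,.045));print('pin',p,pins[-1])
P=np.array(pins);print('tray',P.mean(0),'yaw',np.degrees(np.arctan2(-(P[0]-P[2])[0],(P[0]-P[2])[1])),np.linalg.norm(P[0]-P[2]),np.linalg.norm(P[0]-P[1]))
for n,uv,z in (('tall',(191.5,157),.123),('c',(247.5,159.5),.096),('b',(298,155.5),.098),('loupe',(355.5,150),.075)):
    print(n,ray('top',uv,z))
# scene crop
s=cv2.imread('pics/scene0.png');cv2.imwrite('pics/scz.png',cv2.resize(s[175:315,265:450],None,fx=4.2,fy=4.2,interpolation=cv2.INTER_CUBIC))
cv2.imwrite('pics/topzz.png',cv2.resize(im[130:200,165:375],None,fx=3.8,fy=3.8*2,interpolation=cv2.INTER_CUBIC))
E
```

```text
well ((202.47561645507812, 297.0818786621094), (35.16971206665039, 36.42303466796875), 72.25428009033203) [0.44741405 0.17277302 0.052     ]
well ((255.9848175048828, 294.75213623046875), (34.28889465332031, 35.41364288330078), 67.10409545898438) [0.45088254 0.09338559 0.052     ]
well ((310.1454162597656, 291.8156433105469), (34.326656341552734, 34.68906784057617), 71.05078887939453) [0.45524807 0.01303593 0.052     ]
well ((364.1282653808594, 289.0503845214844), (34.77336120605469, 35.70561981201172), 79.7625503540039) [ 0.45936069 -0.06705583  0.052     ]
[0.07946316 0.08046817 0.08019728] yaw 2.8517276426701077 [0.45322634 0.05303468 0.052     ]
pin (np.float64(166.91907514450867), np.float64(148.5028901734104)) [0.67254613 0.23128301 0.045     ]
pin (np.float64(171.42105263157896), np.float64(199.7953216374269)) [0.5938417  0.22307369 0.045     ]
pin (np.float64(383.7358490566038), np.float64(126.38993710691824)) [ 0.70656741 -0.09905957  0.045     ]
pin (np.float64(388.1380042462845), np.float64(179.81104033970277)) [ 0.62427794 -0.105031    0.045     ]
tray [0.64930829 0.06256653 0.045     ] yaw 5.880040513276585 0.3320898503712699 0.07913141771089645
tall [0.64256197 0.17727669 0.123     ]
c [0.64473383 0.10261139 0.096     ]
b [0.65006625 0.03022505 0.098     ]
loupe [ 0.66324229 -0.05364699  0.075     ]
```

View pics/scz.png

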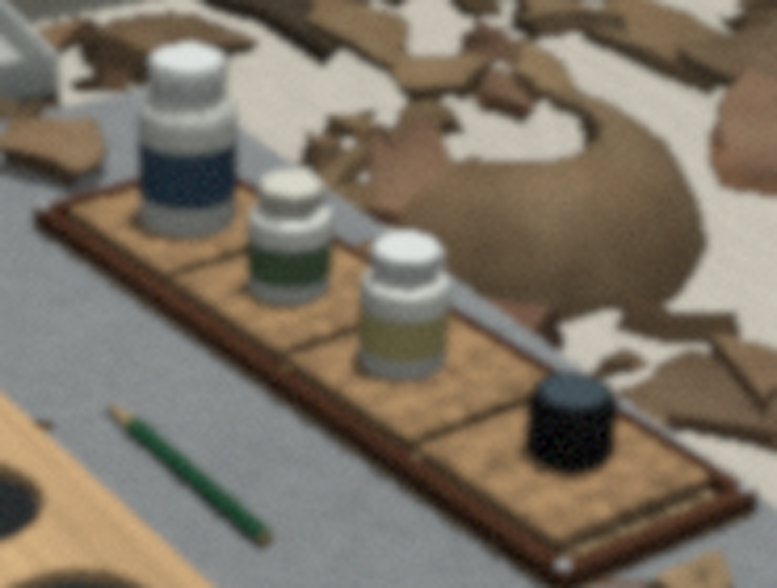

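View pics/topzz.png

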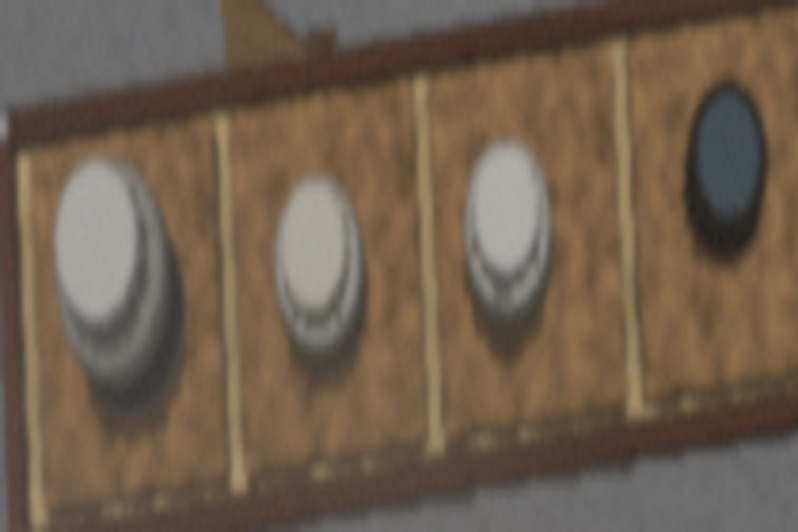

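```bash
python3 - <<'E'
from h import *
s=4.2
for n,uv,z,sc,bt in (('tall',(190.5,161.3),.123,(188,60),(187,222)),('c',(247,161.2),.096,(292,183),(290,290)),('b',(298,157),.098,(408,243),(402,365)),('loupe',(357,150),.075,(573,392),(570,452))):
    print(n,ray('top',uv,z).round(4),'scene',ray('scene',(265+sc[0]/s,175+sc[1]/s),z).round(4))
E
```

```text
tall [0.6365 0.1786 0.123 ] scene [0.6318 0.1739 0.123 ]
c [0.6423 0.1033 0.096 ] scene [0.6381 0.1003 0.096 ]
b [0.6479 0.0302 0.098 ] scene [0.6468 0.0307 0.098 ]
loupe [ 0.6632 -0.0559  0.075 ] scene [ 0.6592 -0.0576  0.075 ]
```

Call:
carry_out([
  [0.025, -0.031, 0, 0, 0, -0.09],
  [0.025, -0.031, 0, 0, 0, -0.09],
  [0.025, -0.031, 0, 0, 0, -0.09],
  [0.025, -0.031, 0, 0, 0, -0.09],
  [0.025, -0.031, 0, 0, 0, -0.09],
  [0.025, -0.031, 0, 0, 0, -0.09],
  [0.025, -0.031, 0, 0, 0, -0.09],
  [0.025, -0.031, 0, 0, 0, -0.09],
  [0.025, -0.031, 0, 0, 0, -0.09],
  [0.025, -0.031, 0, 0, 0, -0.09],
  [0.025, -0.031, 0, 0, 0, -0.09],
  [0.025, -0.031, 0, 0, 0, -0.09],
], fingers=-1, force=15)

```text
time_s: 1.15
tcp_pos: [0.584, 0.2284, 0.2215]
eef_rot: [179.6, -0.1, -88.6]
contact_force: [0.5, 0.8, 0.8]
gripper_width: 0.0877
```

Call:
carry_out([
  [0.025, -0.026, 0, 0, 0, 0.03],
  [0.02, -0.022, 0, 0, 0, 0.01],
  [0.003, -0.003, 0, 0, 0, 0],
  [0, 0, 0, 0, 0, 0],
])

```text
time_s: 1.48
tcp_pos: [0.6372, 0.1667, 0.2197]
eef_rot: [179.5, -0.2, -87.0]
contact_force: [-0.3, 1.3, 0.5]
gripper_width: 0.0874
```

```bash
python3 - <<'E'
from h import *
st=r.get_state();print(st['tcp_pos'],st['eef_rot'],st['contact_force'],st['time_s'])
im=r.capture('wrist')[:,:,::-1].copy()
for X in ((.634,.176,.123),(.64,.102,.096),(.647,.030,.098),(.661,-.057,.075)):
    p=proj('wrist',X,st);print(p);cv2.drawMarker(im,tuple(int(a) for a in p),(0,0,255),0,12)
cv2.imwrite('pics/w1.png',im)
E
```

```text
[0.63715282 0.16673863 0.21968453] [ 1.79516456e+02 -1.67499952e-01 -8.70367303e+01] [-0.33576302  1.26830507  0.548664  ] 1.4833
[318.04653009 256.6490715 ]
[314.71121655 149.95733605]
[309.89953138  41.10407291]
[295.69303618 -91.77847544]
```

View pics/w1.png

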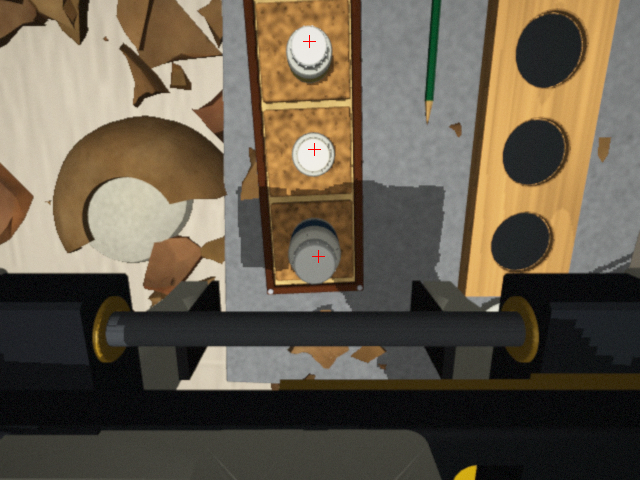

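```bash
cat >> h.py <<'E'
def d(X,yaw=-86):
    st=r.get_state();A=Ro.from_euler('xyz',st['eef_rot'],degrees=True);B=Ro.from_euler('xyz',[180,0,yaw],degrees=True)
    print('shift',(np.array(X)-st['tcp_pos']).round(4),'rot',(B*A.inv()).as_rotvec().round(4),'F',st['contact_force'].round(1),'w',round(st['gripper_width'],4),'t',st['time_s'])
E
python3 - <<'E'
from h import *
im=cv2.imread('pics/w1.png')
cv2.imwrite('pics/w1z.png',cv2.resize(im[20:300,250:380],None,fx=2,fy=2,interpolation=cv2.INTER_CUBIC))
d((.635,.178,.064))
E
```

```text
shift [-0.0017  0.0109 -0.1555] rot [ 0.0036 -0.0086  0.0177] F [-0.1  0.  -0. ] w 0.0879 t 1.5333
```

View pics/w1z.png

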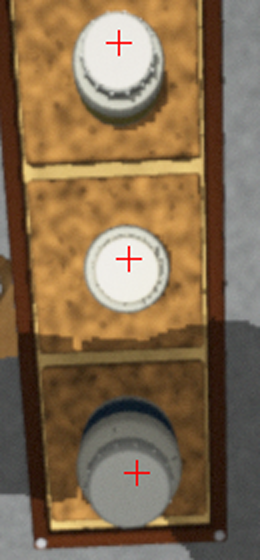

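Call:
carry_out([
  [0.0, 0.012, -0.01, 0.004, -0.009, 0.018],
  [0, 0, -0.03, 0, 0, 0],
  [0, 0, -0.03, 0, 0, 0],
  [0, 0, -0.025, 0, 0, 0],
  [0, 0, -0.02, 0, 0, 0],
  [0, 0, -0.015, 0, 0, 0],
  [0, 0, 0, 0, 0, 0],
  [0, 0, 0, 0, 0, 0],
])

```text
time_s: 2.2
tcp_pos: [0.6313, 0.1876, 0.087]
eef_rot: [-179.8, 0.2, -85.5]
contact_force: [0.3, 0.0, 0.3]
gripper_width: 0.0877
```

```bash
python3 - <<'E'
from h import *
d((.637,.179,.064))
E
```

```text
shift [ 0.0057 -0.0086 -0.023 ] rot [-0.0033  0.0039 -0.0086] F [0.3 0.  0.3] w 0.0877 t 2.2
```

Call:
carry_out([
  [0.003, -0.004, -0.006, -0.003, 0.004, -0.008],
  [0.002, -0.003, -0.006, 0, 0, 0],
  [0, 0, -0.004, 0, 0, 0],
  [0, 0, -0.003, 0, 0, 0],
  [0, 0, 0, 0, 0, 0],
  [0, 0, 0, 0, 0, 0],
])

```text
time_s: 2.7
tcp_pos: [0.6383, 0.1827, 0.071]
eef_rot: [-179.7, 0.2, -85.9]
contact_force: [0.4, 1.1, -0.1]
gripper_width: 0.0875
```

```bash
python3 - <<'E'
from h import *
d((.637,.179,.064))
im=r.capture('wrist')[:,:,::-1];cv2.imwrite('pics/w2.png',im)
E
```

```text
shift [-0.0013 -0.0037 -0.007 ] rot [-0.003   0.0053 -0.0022] F [ 0.4  1.1 -0.1] w 0.0875 t 2.7
```

View pics/w2.png

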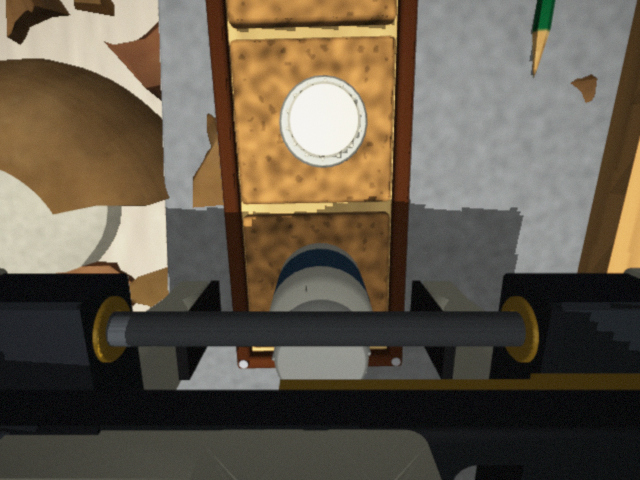

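Call:
carry_out([
  [-0.001, -0.003, -0.004, -0.003, 0.005, -0.002],
  [0, 0, -0.002, 0, 0, 0],
  [0, 0, 0, 0, 0, 0],
])

```text
time_s: 3.0
tcp_pos: [0.6376, 0.1794, 0.0654]
eef_rot: [-179.9, 0.0, -86.0]
contact_force: [-0.6, 0.5, -0.0]
gripper_width: 0.0877
```

Call:
carry_out([
  [0, 0, 0, 0, 0, 0],
  [0, 0, 0, 0, 0, 0],
  [0, 0, 0, 0, 0, 0],
  [0, 0, 0, 0, 0, 0],
  [0, 0, 0, 0, 0, 0],
  [0, 0, 0, 0, 0, 0],
  [0, 0, 0, 0, 0, 0],
  [0, 0, 0, 0, 0, 0],
  [0, 0, 0, 0, 0, 0],
  [0, 0, 0, 0, 0, 0],
], fingers=1, force=15)

```text
time_s: 3.83
tcp_pos: [0.6377, 0.1795, 0.0656]
eef_rot: [-179.9, 0.0, -86.0]
contact_force: [-0.3, -0.0, 0.4]
gripper_width: 0.0412
```

```bash
python3 - <<'E'
from h import *
d((.637,.179,.064))
E
```

```text
shift [-0.0007 -0.0005 -0.0016] rot [-0.0005  0.0013  0.0002] F [-0.3 -0.   0.4] w 0.0412 t 3.8333
```

Call:
carry_out([
  [0, 0, 0.008, 0, 0, 0],
  [0, 0, 0.016, 0, 0, 0],
  [0, 0, 0.02, 0, 0, 0],
  [0, 0, 0.02, 0, 0, 0],
  [0, 0, 0.02, 0, 0, 0],
  [0, 0, 0.01, 0, 0, 0],
  [0, 0, 0, 0, 0, 0],
])

```text
time_s: 4.42
tcp_pos: [0.6361, 0.1784, 0.1647]
eef_rot: [179.9, -0.1, -86.0]
contact_force: [-0.5, 0.0, 0.5]
gripper_width: 0.0414
```

Call:
carry_out([
  [-0.008, -0.012, 0, 0, 0, 0],
  [-0.015, -0.021, 0, 0, 0, 0],
  [-0.018, -0.025, 0, 0, 0, 0],
  [-0.018, -0.025, 0, 0, 0, 0],
  [-0.018, -0.025, 0, 0, 0, 0],
  [-0.018, -0.025, 0, 0, 0, 0],
  [-0.018, -0.025, 0, 0, 0, 0],
  [-0.018, -0.025, 0, 0, 0, 0],
  [-0.012, -0.017, 0, 0, 0, 0],
  [-0.006, -0.008, 0, 0, 0, 0],
  [0, 0, 0, 0, 0, 0],
  [0, 0, 0, 0, 0, 0],
])

```text
time_s: 5.42
tcp_pos: [0.4699, -0.0407, 0.1537]
eef_rot: [179.2, -0.1, -86.1]
contact_force: [0.5, 0.6, 0.7]
gripper_width: 0.0414
```

```bash
python3 - <<'E'
from h import *
d((.4594,-.0671,.067))
st=r.get_state()
im=r.capture('wrist')[:,:,::-1];cv2.imwrite('pics/w3.png',im)
im=r.capture('top')[:,:,::-1];cv2.imwrite('pics/t3.png',im)
E
```

```text
shift [-0.0105 -0.0264 -0.0867] rot [ 0.0028 -0.0138  0.0017] F [0.5 0.6 0.7] w 0.0414 t 5.4167
```

View pics/w3.png

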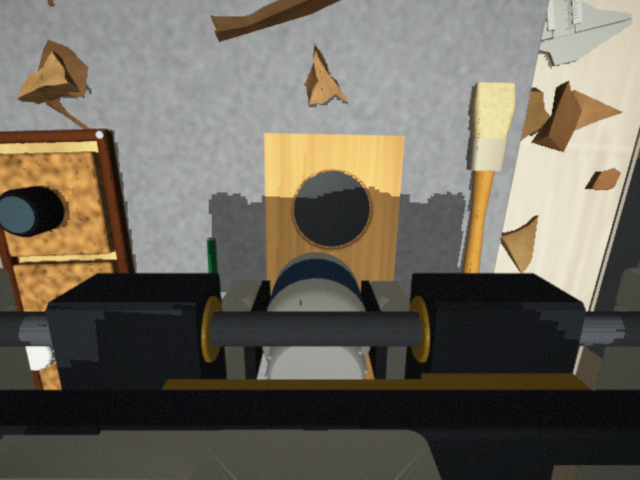

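View pics/t3.png

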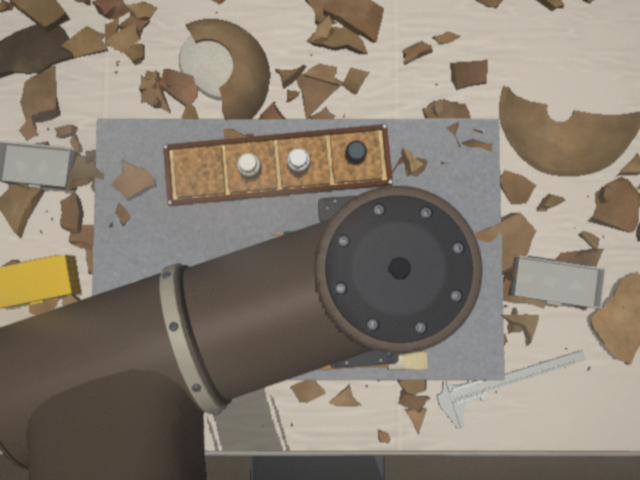

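```bash
python3 - <<'E'
from h import *
st=r.get_state();print(ray('wrist',(331.5,208.5),.053,st),ray('wrist',(292,208),.054,st)-ray('wrist',(371,208),.054,st))
E
```

```text
[ 0.45957968 -0.06574707  0.053     ] [0.05559326 0.00370122 0.        ]
```

Call:
carry_out([
  [-0.003, -0.008, 0.006, 0.003, -0.014, 0.002],
  [-0.004, -0.009, 0, 0, 0, 0],
  [-0.002, -0.004, 0, 0, 0, 0],
  [0, -0.002, 0, 0, 0, 0],
  [0, 0, 0, 0, 0, 0],
])

```text
time_s: 5.93
tcp_pos: [0.4629, -0.0628, 0.1595]
eef_rot: [-180.0, -0.0, -85.7]
contact_force: [0.4, -0.2, 0.5]
gripper_width: 0.0413
```

```bash
python3 - <<'E'
from h import *
d((.4594,-.0671,.067))
E
```

```text
shift [-0.0035 -0.0043 -0.0925] rot [ 0.      0.0008 -0.0049] F [ 0.4 -0.2  0.5] w 0.0413 t 5.9333
```

Call:
carry_out([
  [-0.002, -0.002, -0.008, 0, 0, 0],
  [-0.001, -0.002, -0.016, 0, 0, 0],
  [0, 0, -0.02, 0, 0, 0],
  [0, 0, -0.016, 0, 0, 0],
  [0, 0, -0.01, 0, 0, 0],
  [0, 0, -0.004, 0, 0, 0],
  [0, 0, 0, 0, 0, 0],
])

```text
time_s: 6.52
tcp_pos: [0.4596, -0.0672, 0.0803]
eef_rot: [-179.9, 0.0, -85.8]
contact_force: [0.4, 0.4, -0.5]
gripper_width: 0.0414
```

```bash
python3 - <<'E'
from h import *
d((.4595,-.0665,.067))
E
```

```text
shift [-0.0001  0.0007 -0.0133] rot [-0.0005  0.0021 -0.0043] F [ 0.4  0.4 -0.5] w 0.0414 t 6.5167
```

Call:
carry_out([
  [0, 0, -0.005, 0, 0.002, -0.004],
  [0, 0, -0.004, 0, 0, 0],
  [0, 0, -0.0025, 0, 0, 0],
  [0, 0, -0.001, 0, 0, 0],
  [0, 0, 0, 0, 0, 0],
  [0, 0, 0, 0, 0, 0],
])

```text
time_s: 7.02
tcp_pos: [0.461, -0.0669, 0.0678]
eef_rot: [-179.9, 0.0, -86.0]
contact_force: [-0.7, -0.5, -0.4]
gripper_width: 0.0412
```

```bash
python3 - <<'E'
from h import *
d((.4595,-.0665,.0656))
E
```

```text
shift [-0.0015  0.0004 -0.0022] rot [-0.0008  0.0022 -0.0004] F [-0.7 -0.5 -0.4] w 0.0412 t 7.0167
```

Call:
carry_out([
  [0, 0, -0.0015, 0, 0.002, 0],
  [0, 0, -0.001, 0, 0, 0],
  [0, 0, 0, 0, 0, 0],
])

```text
time_s: 7.27
tcp_pos: [0.4616, -0.0667, 0.0659]
eef_rot: [-179.9, 0.1, -86.0]
contact_force: [0.2, -0.5, 0.3]
gripper_width: 0.0411
```

```bash
python3 - <<'E'
from h import *
d((.4595,-.0665,.0656))
E
```

```text
shift [-0.0021  0.0002 -0.0003] rot [-0.0012  0.0017 -0.0006] F [ 0.2 -0.5  0.3] w 0.0411 t 7.2667
```

Call:
carry_out([
  [-0.001, 0, -0.001, 0, 0, 0],
  [0, 0, -0.0005, 0, 0, 0],
  [0, 0, 0, 0, 0, 0],
])

```text
time_s: 7.52
tcp_pos: [0.4613, -0.0667, 0.0657]
eef_rot: [-179.8, 0.1, -85.9]
contact_force: [-0.3, -0.2, -0.5]
gripper_width: 0.0414
```

Call:
carry_out([
  [0, 0, 0, 0, 0, 0],
  [0, 0, 0, 0, 0, 0],
  [0, 0, 0, 0, 0, 0],
  [0, 0, 0, 0, 0, 0],
  [0, 0, 0, 0, 0, 0],
  [0, 0, 0, 0, 0, 0],
  [0, 0, 0, 0, 0, 0],
  [0, 0, 0, 0, 0, 0],
], fingers=-1)

```text
time_s: 8.18
tcp_pos: [0.4613, -0.0667, 0.0656]
eef_rot: [-179.8, 0.1, -85.9]
contact_force: [0.3, -1.3, -0.2]
gripper_width: 0.0861
```

Call:
carry_out([
  [0, 0, 0.012, 0, 0, 0],
  [0, 0, 0.02, 0, 0, 0],
  [0, 0, 0.025, 0, 0, 0],
  [0, 0, 0.025, 0, 0, 0],
  [0, 0, 0.02, 0, 0, 0],
  [0, 0, 0.01, 0, 0, 0],
])

```text
time_s: 8.68
tcp_pos: [0.4575, -0.0675, 0.1788]
eef_rot: [179.7, -0.0, -86.0]
contact_force: [0.5, 0.3, -0.2]
gripper_width: 0.0877
```

Call:
carry_out([
  [0.01, 0.01, 0, 0, 0, 0],
  [0.02, 0.019, 0, 0, 0, 0],
  [0.025, 0.024, 0, 0, 0, 0],
  [0.025, 0.024, 0, 0, 0, 0],
  [0.025, 0.024, 0, 0, 0, 0],
  [0.025, 0.024, 0, 0, 0, 0],
  [0.02, 0.019, 0, 0, 0, 0],
  [0.015, 0.014, 0, 0, 0, 0],
  [0.008, 0.008, 0, 0, 0, 0],
  [0.005, 0.005, 0, 0, 0, 0],
  [0, 0, 0, 0, 0, 0],
])

```text
time_s: 9.6
tcp_pos: [0.6445, 0.1158, 0.1758]
eef_rot: [179.9, 0.0, -86.1]
contact_force: [-0.6, -0.4, 0.4]
gripper_width: 0.0874
```

```bash
python3 - <<'E'
from h import *
d((.6415,.104,.058))
cv2.imwrite('pics/s4.png',r.capture('scene')[:,:,::-1])
im=cv2.imread('pics/s4.png');cv2.imwrite('pics/s4z.png',cv2.resize(im[170:370,170:450],None,fx=2.8,fy=2.8,interpolation=cv2.INTER_CUBIC))
E
```

```text
shift [-0.003  -0.0118 -0.1178] rot [ 0.0001 -0.0024  0.0016] F [-0.6 -0.4  0.4] w 0.0874 t 9.6
```

View pics/s4z.png

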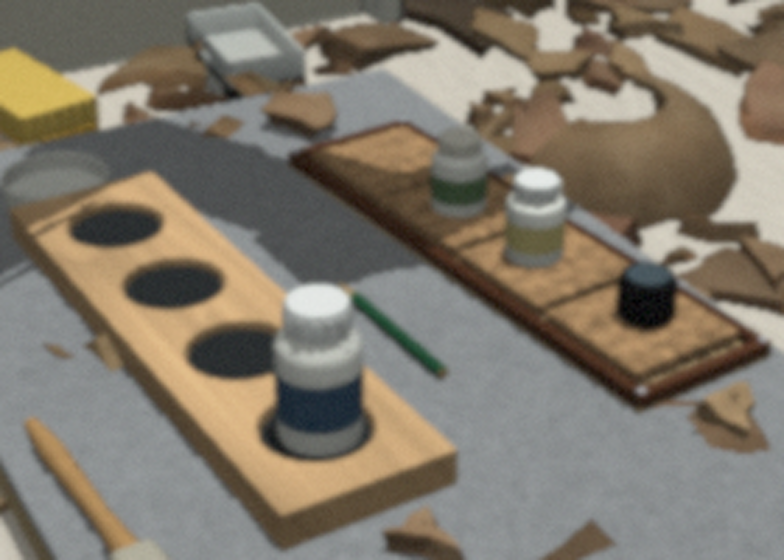

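Call:
carry_out([
  [-0.001, -0.005, -0.01, 0, -0.002, 0.002],
  [-0.001, -0.005, -0.02, 0, 0, 0],
  [0, -0.001, -0.025, 0, 0, 0],
  [0, 0, -0.02, 0, 0, 0],
  [0, 0, -0.015, 0, 0, 0],
  [0, 0, -0.006, 0, 0, 0],
  [0, 0, 0, 0, 0, 0],
])

```text
time_s: 10.23
tcp_pos: [0.6355, 0.0959, 0.0764]
eef_rot: [-179.9, 0.1, -86.3]
contact_force: [0.4, 0.8, -0.1]
gripper_width: 0.088
```

```bash
python3 - <<'E'
from h import *
d((.6415,.104,.058))
cv2.imwrite('pics/w5.png',r.capture('wrist')[:,:,::-1])
E
```

```text
shift [ 0.006   0.0081 -0.0184] rot [-0.0018  0.0016  0.0045] F [ 0.4  0.8 -0.1] w 0.088 t 10.2333
```

View pics/w5.png

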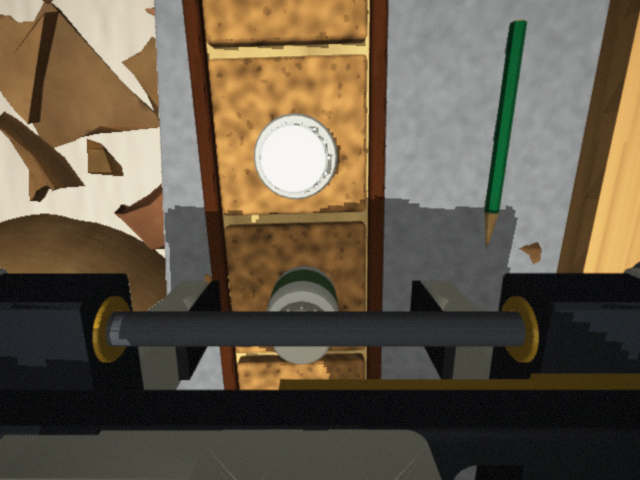

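```bash
python3 - <<'E'
from h import *
st=r.get_state()
print('b',ray('wrist',(292.5,154),.098,st),'c col', ray('wrist',(302,330),.096,st))
E
```

```text
b [0.64821843 0.03108759 0.098     ] c col [0.6408956 0.1020856 0.096    ]
```

Call:
carry_out([
  [0.003, 0.004, -0.004, -0.002, 0.002, 0.004],
  [0.002, 0.003, -0.006, 0, 0, 0],
  [0.001, 0, -0.004, 0, 0, 0],
  [0, 0, -0.002, 0, 0, 0],
  [0, 0, 0, 0, 0, 0],
])

```text
time_s: 10.7
tcp_pos: [0.6443, 0.1039, 0.0639]
eef_rot: [-179.6, 0.1, -86.0]
contact_force: [0.3, -0.2, 0.9]
gripper_width: 0.0876
```

```bash
python3 - <<'E'
from h import *
d((.6415,.104,.058))
E
```

```text
shift [-0.0028  0.0001 -0.0059] rot [-0.0021  0.0062 -0.0001] F [ 0.3 -0.2  0.9] w 0.0876 t 10.7
```

Call:
carry_out([
  [-0.002, 0, -0.003, -0.002, 0.006, 0],
  [-0.001, 0, -0.002, 0, 0, 0],
  [0, 0, -0.001, 0, 0, 0],
  [0, 0, 0, 0, 0, 0],
])

```text
time_s: 11.03
tcp_pos: [0.6414, 0.1043, 0.0577]
eef_rot: [-180.0, 0.0, -86.0]
contact_force: [-0.3, -0.0, -0.6]
gripper_width: 0.0877
```

Call:
carry_out([
  [0, 0, 0, 0, 0, 0],
  [0, 0, 0, 0, 0, 0],
  [0, 0, 0, 0, 0, 0],
  [0, 0, 0, 0, 0, 0],
  [0, 0, 0, 0, 0, 0],
  [0, 0, 0, 0, 0, 0],
  [0, 0, 0, 0, 0, 0],
  [0, 0, 0, 0, 0, 0],
  [0, 0, 0, 0, 0, 0],
  [0, 0, 0, 0, 0, 0],
], fingers=1)

```text
time_s: 11.87
tcp_pos: [0.6416, 0.1043, 0.0583]
eef_rot: [-179.9, 0.0, -86.0]
contact_force: [-0.2, 0.8, -0.8]
gripper_width: 0.0335
```

```bash
python3 - <<'E'
from h import *
d((.6415,.104,.058))
E
```

```text
shift [-0.0001 -0.0003 -0.0003] rot [-0.0005  0.0011 -0.0005] F [-0.2  0.8 -0.8] w 0.0335 t 11.8667
```

Call:
carry_out([
  [0, 0, 0.008, 0, 0, 0],
  [0, 0, 0.016, 0, 0, 0],
  [0, 0, 0.02, 0, 0, 0],
  [0, 0, 0.02, 0, 0, 0],
  [0, 0, 0.016, 0, 0, 0],
  [0, 0, 0.008, 0, 0, 0],
  [0, 0, 0, 0, 0, 0],
])

```text
time_s: 12.45
tcp_pos: [0.6397, 0.1034, 0.1509]
eef_rot: [179.8, -0.1, -86.0]
contact_force: [-0.1, -0.2, -0.3]
gripper_width: 0.0339
```

Call:
carry_out([
  [-0.01, -0.005, 0, 0, 0, 0],
  [-0.02, -0.01, 0, 0, 0, 0],
  [-0.024, -0.012, 0, 0, 0, 0],
  [-0.024, -0.012, 0, 0, 0, 0],
  [-0.024, -0.012, 0, 0, 0, 0],
  [-0.024, -0.012, 0, 0, 0, 0],
  [-0.024, -0.012, 0, 0, 0, 0],
  [-0.017, -0.009, 0, 0, 0, 0],
  [-0.01, -0.005, 0, 0, 0, 0],
  [-0.004, -0.002, 0, 0, 0, 0],
  [0, 0, 0, 0, 0, 0],
  [0, 0, 0, 0, 0, 0],
])

```text
time_s: 13.45
tcp_pos: [0.4382, 0.0038, 0.1395]
eef_rot: [179.0, -0.2, -86.1]
contact_force: [0.1, 0.5, -0.6]
gripper_width: 0.0338
```

```bash
python3 - <<'E'
from h import *
d((.4552,.0132,.058))
E
```

```text
shift [ 0.017   0.0094 -0.0815] rot [ 0.0044 -0.0174  0.0026] F [ 0.1  0.5 -0.6] w 0.0338 t 13.45
```

Call:
carry_out([
  [0.006, 0.003, 0, 0.004, -0.017, 0.002],
  [0.006, 0.003, 0, 0, 0, 0],
  [0.003, 0.002, 0, 0, 0, 0],
  [0, 0, 0, 0, 0, 0],
  [0, 0, 0, 0, 0, 0],
])

```text
time_s: 13.87
tcp_pos: [0.4576, 0.0142, 0.1387]
eef_rot: [-179.9, -0.0, -86.0]
contact_force: [-0.7, 0.2, -1.7]
gripper_width: 0.0337
```

```bash
python3 - <<'E'
from h import *
d((.4552,.0132,.058))
E
```

```text
shift [-0.0024 -0.001  -0.0807] rot [ 0.0005  0.0014 -0.0005] F [-0.7  0.2 -1.7] w 0.0337 t 13.8667
```

Call:
carry_out([
  [-0.001, -0.001, -0.008, 0, 0, 0],
  [-0.001, 0, -0.016, 0, 0, 0],
  [0, 0, -0.016, 0, 0, 0],
  [0, 0, -0.012, 0, 0, 0],
  [0, 0, -0.008, 0, 0, 0],
  [0, 0, -0.004, 0, 0, 0],
  [0, 0, 0, 0, 0, 0],
  [0, 0, 0, 0, 0, 0],
])

```text
time_s: 14.53
tcp_pos: [0.4555, 0.0131, 0.0693]
eef_rot: [180.0, -0.1, -86.0]
contact_force: [-0.7, -0.6, -0.3]
gripper_width: 0.0336
```

```bash
python3 - <<'E'
from h import *
d((.4552,.0132,.058))
E
```

```text
shift [-0.0003  0.0001 -0.0113] rot [ 0.0012  0.0001 -0.0006] F [-0.7 -0.6 -0.3] w 0.0336 t 14.5333
```

Call:
carry_out([
  [0, 0, -0.004, 0.001, 0, 0],
  [0, 0, -0.003, 0, 0, 0],
  [0, 0, -0.002, 0, 0, 0],
  [0, 0, -0.001, 0, 0, 0],
  [0, 0, 0, 0, 0, 0],
  [0, 0, 0, 0, 0, 0],
])

```text
time_s: 15.03
tcp_pos: [0.457, 0.0137, 0.0602]
eef_rot: [-179.8, 0.1, -85.9]
contact_force: [-0.1, 1.2, -0.3]
gripper_width: 0.0334
```

```bash
python3 - <<'E'
from h import *
d((.4552,.0132,.0583))
E
```

```text
shift [-0.0018 -0.0005 -0.0019] rot [-0.0015  0.0038 -0.0009] F [-0.1  1.2 -0.3] w 0.0334 t 15.0333
```

Call:
carry_out([
  [-0.001, 0, -0.0015, -0.001, 0.004, 0],
  [0, 0, -0.001, 0, 0, 0],
  [0, 0, -0.0005, 0, 0, 0],
  [0, 0, 0, 0, 0, 0],
])

```text
time_s: 15.37
tcp_pos: [0.4562, 0.0138, 0.0584]
eef_rot: [-180.0, 0.0, -85.9]
contact_force: [0.2, -0.1, -0.7]
gripper_width: 0.0339
```

```bash
python3 - <<'E'
from h import *
d((.4552,.0132,.0583))
E
```

```text
shift [-0.001  -0.0006 -0.0001] rot [-0.0005  0.0004 -0.0015] F [ 0.2 -0.1 -0.7] w 0.0339 t 15.3667
```

Release, rise, and go to b at (0.648, 0.031).

Call:
carry_out([
  [0, 0, -0.0005, 0, 0, 0],
  [0, 0, 0, 0, 0, 0],
  [0, 0, 0, 0, 0, 0],
  [0, 0, 0, 0, 0, 0],
  [0, 0, 0, 0, 0, 0],
  [0, 0, 0, 0, 0, 0],
  [0, 0, 0, 0, 0, 0],
  [0, 0, 0, 0, 0, 0],
], fingers=-1)

```text
time_s: 16.03
tcp_pos: [0.4567, 0.014, 0.0578]
eef_rot: [-179.9, 0.0, -85.9]
contact_force: [-0.2, 0.6, 0.8]
gripper_width: 0.0814
```

Call:
carry_out([
  [0, 0, 0.012, 0, 0, 0],
  [0, 0, 0.02, 0, 0, 0],
  [0, 0, 0.025, 0, 0, 0],
  [0, 0, 0.02, 0, 0, 0],
  [0, 0, 0.015, 0, 0, 0],
  [0, 0, 0.008, 0, 0, 0],
])

```text
time_s: 16.53
tcp_pos: [0.4537, 0.0127, 0.1592]
eef_rot: [179.6, -0.1, -85.9]
contact_force: [1.2, 0.3, 0.6]
gripper_width: 0.0873
```

Call:
carry_out([
  [0.01, 0.001, 0, 0, 0, 0],
  [0.02, 0.002, 0, 0, 0, 0],
  [0.025, 0.002, 0, 0, 0, 0],
  [0.025, 0.002, 0, 0, 0, 0],
  [0.025, 0.002, 0, 0, 0, 0],
  [0.025, 0.002, 0, 0, 0, 0],
  [0.02, 0.002, 0, 0, 0, 0],
  [0.015, 0.001, 0, 0, 0, 0],
  [0.01, 0.001, 0, 0, 0, 0],
  [0.005, 0, 0, 0, 0, 0],
  [0, 0, 0, 0, 0, 0],
])

```text
time_s: 17.45
tcp_pos: [0.6446, 0.0275, 0.1486]
eef_rot: [179.3, -0.1, -85.9]
contact_force: [0.2, -0.4, 0.5]
gripper_width: 0.0876
```

```bash
python3 - <<'E'
from h import *
d((.648,.0305,.058))
cv2.imwrite('pics/s6.png',r.capture('scene')[:,:,::-1])
im=cv2.imread('pics/s6.png');cv2.imwrite('pics/s6z.png',cv2.resize(im[170:370,170:450],None,fx=2.8,fy=2.8,interpolation=cv2.INTER_CUBIC))
E
```

```text
shift [ 0.0034  0.003  -0.0906] rot [ 0.0022 -0.0117 -0.0013] F [ 0.2 -0.4  0.5] w 0.0876 t 17.45
```

View pics/s6z.png

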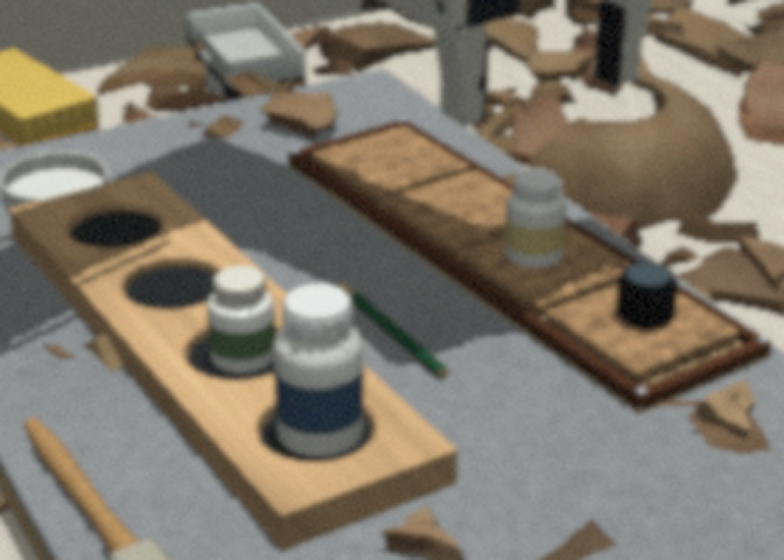

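Call:
carry_out([
  [0.002, 0.002, -0.006, 0.002, -0.012, -0.001],
  [0.001, 0.001, -0.018, 0, 0, 0],
  [0, 0, -0.02, 0, 0, 0],
  [0, 0, -0.016, 0, 0, 0],
  [0, 0, -0.008, 0, 0, 0],
  [0, 0, -0.003, 0, 0, 0],
  [0, 0, 0, 0, 0, 0],
  [0, 0, 0, 0, 0, 0],
])

```text
time_s: 18.17
tcp_pos: [0.6429, 0.0301, 0.0753]
eef_rot: [-180.0, 0.0, -86.0]
contact_force: [-0.3, 0.4, 0.0]
gripper_width: 0.0877
```

```bash
python3 - <<'E'
from h import *
d((.648,.0305,.058))
st=r.get_state()
cv2.imwrite('pics/w7.png',r.capture('wrist')[:,:,::-1])
E
```

```text
shift [ 0.0051  0.0004 -0.0173] rot [-0.0003  0.0001 -0.0005] F [-0.3  0.4  0. ] w 0.0877 t 18.1667
```

View pics/w7.png

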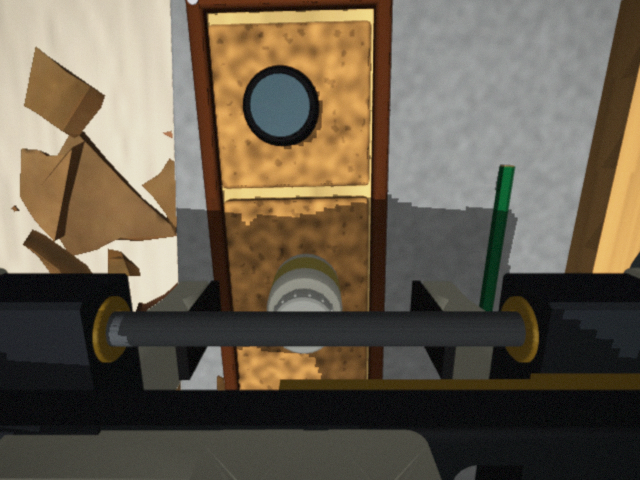

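```bash
python3 - <<'E'
from h import *
st=r.get_state()
print('loupe',ray('wrist',(281,105),.075,st),'b col', ray('wrist',(304,330),.098,st))
E
```

```text
loupe [ 0.6629352  -0.05285241  0.075     ] b col [0.64751456 0.03437663 0.098     ]
```

Call:
carry_out([
  [0.002, 0, -0.005, 0, 0, 0],
  [0.002, 0, -0.005, 0, 0, 0],
  [0, 0, -0.004, 0, 0, 0],
  [0, 0, -0.002, 0, 0, 0],
  [0, 0, 0, 0, 0, 0],
])

```text
time_s: 18.63
tcp_pos: [0.6494, 0.0307, 0.0611]
eef_rot: [-179.7, 0.1, -86.0]
contact_force: [-0.6, 0.5, -0.0]
gripper_width: 0.0875
```

```bash
python3 - <<'E'
from h import *
d((.648,.0305,.058))
E
```

```text
shift [-0.0014 -0.0002 -0.0031] rot [-0.002   0.0057 -0.0007] F [-0.6  0.5 -0. ] w 0.0875 t 18.6333
```

Call:
carry_out([
  [-0.001, 0, -0.002, -0.002, 0.006, 0],
  [-0.001, 0, -0.001, 0, 0, 0],
  [0, 0, 0, 0, 0, 0],
])

```text
time_s: 18.88
tcp_pos: [0.6472, 0.0306, 0.0577]
eef_rot: [179.9, -0.0, -86.0]
contact_force: [-0.1, 0.1, 0.7]
gripper_width: 0.0879
```

Call:
carry_out([
  [0, 0, 0, 0, 0, 0],
  [0, 0, 0, 0, 0, 0],
  [0, 0, 0, 0, 0, 0],
  [0, 0, 0, 0, 0, 0],
  [0, 0, 0, 0, 0, 0],
  [0, 0, 0, 0, 0, 0],
  [0, 0, 0, 0, 0, 0],
  [0, 0, 0, 0, 0, 0],
  [0, 0, 0, 0, 0, 0],
  [0, 0, 0, 0, 0, 0],
], fingers=1)

```text
time_s: 19.72
tcp_pos: [0.6474, 0.0306, 0.0582]
eef_rot: [180.0, -0.0, -86.0]
contact_force: [-0.2, -0.3, -0.6]
gripper_width: 0.0336
```

Call:
carry_out([
  [0, 0, 0.008, 0, 0, 0],
  [0, 0, 0.016, 0, 0, 0],
  [0, 0, 0.02, 0, 0, 0],
  [0, 0, 0.02, 0, 0, 0],
  [0, 0, 0.016, 0, 0, 0],
  [0, 0, 0.008, 0, 0, 0],
  [0, 0, 0, 0, 0, 0],
])

```text
time_s: 20.3
tcp_pos: [0.6457, 0.03, 0.1512]
eef_rot: [179.8, -0.1, -86.0]
contact_force: [0.7, 0.8, 0.8]
gripper_width: 0.0336
```

Call:
carry_out([
  [-0.01, 0.003, 0, 0, 0, 0],
  [-0.02, 0.006, 0, 0, 0, 0],
  [-0.023, 0.007, 0, 0, 0, 0],
  [-0.023, 0.007, 0, 0, 0, 0],
  [-0.023, 0.007, 0, 0, 0, 0],
  [-0.023, 0.007, 0, 0, 0, 0],
  [-0.023, 0.007, 0, 0, 0, 0],
  [-0.016, 0.005, 0, 0, 0, 0],
  [-0.01, 0.003, 0, 0, 0, 0],
  [-0.004, 0.002, 0, 0, 0, 0],
  [0, 0, 0, 0, 0, 0],
  [0, 0, 0, 0, 0, 0],
])

```text
time_s: 21.3
tcp_pos: [0.4535, 0.0827, 0.1411]
eef_rot: [179.1, -0.2, -86.1]
contact_force: [0.3, 0.0, -0.5]
gripper_width: 0.0336
```

```bash
python3 - <<'E'
from h import *
d((.451,.0932,.058))
E
```

```text
shift [-0.0025  0.0105 -0.0831] rot [ 0.005  -0.0159  0.0023] F [ 0.3  0.  -0.5] w 0.0336 t 21.3
```

Call:
carry_out([
  [-0.002, 0.005, 0, 0.005, -0.016, 0.002],
  [-0.001, 0.004, -0.002, 0, 0, 0],
  [0, 0.001, -0.004, 0, 0, 0],
  [0, 0, -0.008, 0, 0, 0],
  [0, 0, -0.014, 0, 0, 0],
  [0, 0, -0.014, 0, 0, 0],
  [0, 0, -0.012, 0, 0, 0],
  [0, 0, -0.008, 0, 0, 0],
  [0, 0, -0.003, 0, 0, 0],
  [0, 0, 0, 0, 0, 0],
  [0, 0, 0, 0, 0, 0],
])

```text
time_s: 22.22
tcp_pos: [0.4533, 0.0933, 0.0689]
eef_rot: [-180.0, -0.1, -86.1]
contact_force: [-0.2, -0.7, -0.5]
gripper_width: 0.0339
```

```bash
python3 - <<'E'
from h import *
d((.451,.0932,.058))
E
```

```text
shift [-0.0023 -0.0001 -0.0109] rot [0.0016 0.0003 0.0026] F [-0.2 -0.7 -0.5] w 0.0339 t 22.2167
```

Call:
carry_out([
  [-0.002, 0, -0.004, 0.001, 0, 0.002],
  [-0.001, 0, -0.003, 0, 0, 0],
  [0, 0, -0.002, 0, 0, 0],
  [0, 0, -0.001, 0, 0, 0],
  [0, 0, -0.001, 0, 0.003, 0],
  [0, 0, -0.0005, 0, 0, 0],
  [0, 0, 0, 0, 0, 0],
])

```text
time_s: 22.8
tcp_pos: [0.4514, 0.0942, 0.0583]
eef_rot: [-180.0, 0.1, -86.0]
contact_force: [-0.3, 0.2, -0.7]
gripper_width: 0.0338
```

```bash
python3 - <<'E'
from h import *
d((.451,.0932,.0582))
E
```

```text
shift [-0.0004 -0.001  -0.0001] rot [-0.0019  0.0007 -0.    ] F [-0.3  0.2 -0.7] w 0.0338 t 22.8
```

Call:
carry_out([
  [0, 0, -0.0005, 0, 0, 0],
  [0, 0, 0, 0, 0, 0],
  [0, 0, 0, 0, 0, 0],
  [0, 0, 0, 0, 0, 0],
  [0, 0, 0, 0, 0, 0],
  [0, 0, 0, 0, 0, 0],
  [0, 0, 0, 0, 0, 0],
  [0, 0, 0, 0, 0, 0],
], fingers=-1)

```text
time_s: 23.47
tcp_pos: [0.452, 0.0945, 0.0583]
eef_rot: [-179.9, 0.1, -86.0]
contact_force: [0.0, 0.9, -0.1]
gripper_width: 0.0812
```

Call:
carry_out([
  [0, 0, 0.012, 0, 0, 0],
  [0, 0, 0.02, 0, 0, 0],
  [0, 0, 0.025, 0, 0, 0],
  [0, 0, 0.02, 0, 0, 0],
  [0, 0, 0.015, 0, 0, 0],
  [0, 0, 0.008, 0, 0, 0],
])

```text
time_s: 23.97
tcp_pos: [0.4493, 0.0927, 0.1598]
eef_rot: [179.7, -0.1, -86.0]
contact_force: [0.3, 0.4, -0.1]
gripper_width: 0.0874
```

Call:
carry_out([
  [0.01, -0.007, 0, 0, 0, 0],
  [0.02, -0.014, 0, 0, 0, 0],
  [0.027, -0.019, 0, 0, 0, 0],
  [0.027, -0.019, 0, 0, 0, 0],
  [0.027, -0.019, 0, 0, 0, 0],
  [0.027, -0.019, 0, 0, 0, 0],
  [0.025, -0.018, 0, 0, 0, 0],
  [0.018, -0.013, 0, 0, 0, 0],
  [0.01, -0.007, 0, 0, 0, 0],
  [0.005, -0.003, 0, 0, 0, 0],
  [0, 0, 0, 0, 0, 0],
  [0, 0, 0, 0, 0, 0],
])

```text
time_s: 24.97
tcp_pos: [0.6526, -0.0528, 0.1558]
eef_rot: [179.7, 0.1, -85.9]
contact_force: [0.4, 0.1, 0.2]
gripper_width: 0.0872
```

```bash
python3 - <<'E'
from h import *
d((.663,-.0545,.057))
cv2.imwrite('pics/s8.png',r.capture('scene')[:,:,::-1])
im=cv2.imread('pics/s8.png');cv2.imwrite('pics/s8z.png',cv2.resize(im[170:370,170:450],None,fx=2.8,fy=2.8,interpolation=cv2.INTER_CUBIC))
E
```

```text
shift [ 0.0104 -0.0017 -0.0988] rot [-0.0021 -0.0061 -0.0018] F [0.4 0.1 0.2] w 0.0872 t 24.9667
```

View pics/s8z.png

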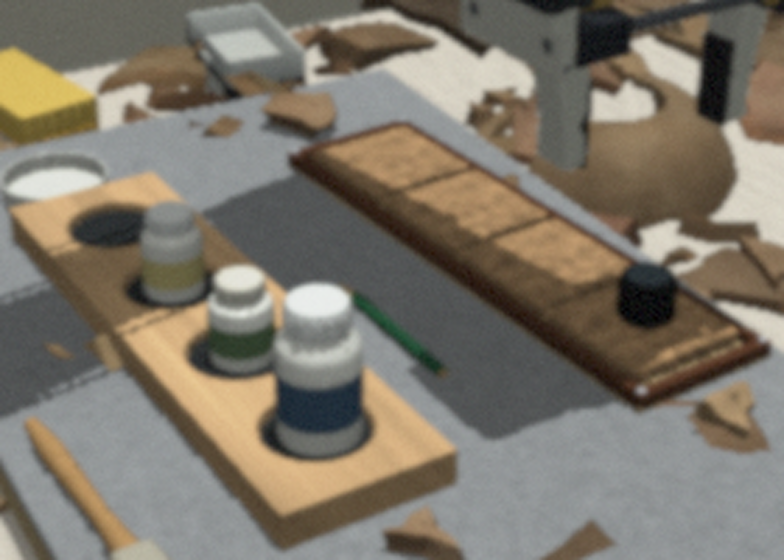

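Call:
carry_out([
  [0.005, -0.001, -0.006, -0.002, -0.006, -0.002],
  [0.005, -0.001, -0.016, 0, 0, 0],
  [0.002, 0, -0.02, 0, 0, 0],
  [0, 0, -0.018, 0, 0, 0],
  [0, 0, -0.01, 0, 0, 0],
  [0, 0, -0.004, 0, 0, 0],
  [0, 0, 0, 0, 0, 0],
  [0, 0, 0, 0, 0, 0],
])

```text
time_s: 25.68
tcp_pos: [0.6632, -0.0492, 0.0818]
eef_rot: [-179.6, 0.0, -85.6]
contact_force: [0.0, 0.2, 0.6]
gripper_width: 0.0878
```

```bash
python3 - <<'E'
from h import *
d((.663,-.0545,.057))
cv2.imwrite('pics/w9.png',r.capture('wrist')[:,:,::-1])
E
```

```text
shift [-0.0002 -0.0053 -0.0248] rot [-0.001   0.0073 -0.0067] F [0.  0.2 0.6] w 0.0878 t 25.6833
```

View pics/w9.png

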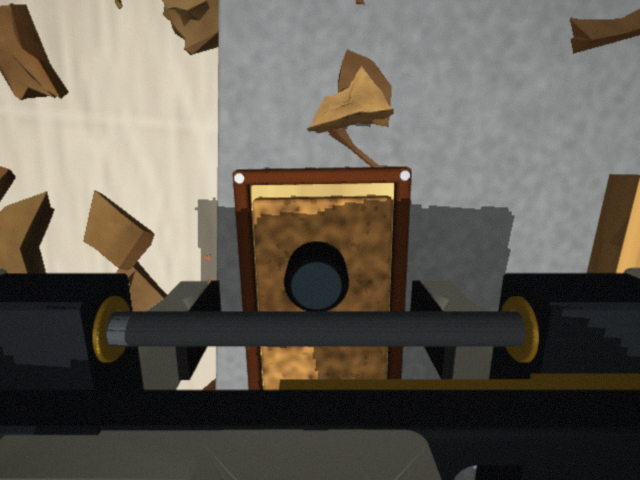

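```bash
python3 - <<'E'
from h import *
st=r.get_state();print('loupe',ray('wrist',(318,286),.075,st))
E
```

```text
loupe [ 0.66258547 -0.0526874   0.075     ]
```

Call:
carry_out([
  [0, -0.003, -0.008, -0.001, 0.007, -0.006],
  [0, -0.003, -0.006, 0, 0, 0],
  [0, 0, -0.005, 0, 0, 0],
  [0, 0, -0.002, 0, 0, 0],
  [0, 0, 0, 0, 0, 0],
])

```text
time_s: 26.15
tcp_pos: [0.6651, -0.0557, 0.0621]
eef_rot: [-179.7, 0.0, -86.0]
contact_force: [0.2, -0.4, 0.2]
gripper_width: 0.0874
```

```bash
python3 - <<'E'
from h import *
d((.663,-.0545,.057))
E
```

```text
shift [-0.0021  0.0012 -0.0051] rot [-0.0007  0.0051 -0.0001] F [ 0.2 -0.4  0.2] w 0.0874 t 26.15
```

Call:
carry_out([
  [-0.002, 0.001, -0.003, -0.001, 0.005, 0],
  [0, 0.001, -0.002, 0, 0, 0],
  [0, 0, 0, 0, 0, 0],
  [0, 0, 0, 0, 0, 0],
])

```text
time_s: 26.48
tcp_pos: [0.6629, -0.0538, 0.0565]
eef_rot: [180.0, -0.0, -86.0]
contact_force: [0.1, 0.6, -0.1]
gripper_width: 0.0877
```

Call:
carry_out([
  [0, 0, 0, 0, 0, 0],
  [0, 0, 0, 0, 0, 0],
  [0, 0, 0, 0, 0, 0],
  [0, 0, 0, 0, 0, 0],
  [0, 0, 0, 0, 0, 0],
  [0, 0, 0, 0, 0, 0],
  [0, 0, 0, 0, 0, 0],
  [0, 0, 0, 0, 0, 0],
  [0, 0, 0, 0, 0, 0],
  [0, 0, 0, 0, 0, 0],
], fingers=1)

```text
time_s: 27.32
tcp_pos: [0.6634, -0.0535, 0.0573]
eef_rot: [-180.0, -0.0, -86.0]
contact_force: [-0.1, 1.0, 0.1]
gripper_width: 0.0315
```

Call:
carry_out([
  [0, 0, 0.008, 0, 0, 0],
  [0, 0, 0.016, 0, 0, 0],
  [0, 0, 0.02, 0, 0, 0],
  [0, 0, 0.02, 0, 0, 0],
  [0, 0, 0.016, 0, 0, 0],
  [0, 0, 0.008, 0, 0, 0],
  [0, 0, 0, 0, 0, 0],
])

```text
time_s: 27.9
tcp_pos: [0.6616, -0.0539, 0.1502]
eef_rot: [179.8, -0.1, -86.0]
contact_force: [0.4, 0.4, -0.2]
gripper_width: 0.0315
```

```bash
python3 - <<'E'
from h import *
d((.4474,.1728,.057))
cv2.imwrite('pics/w10.png',r.capture('wrist')[:,:,::-1])
E
```

```text
shift [-0.2142  0.2267 -0.0932] rot [ 0.0011 -0.0026  0.0001] F [ 0.4  0.4 -0.2] w 0.0315 t 27.9
```

View pics/w10.png

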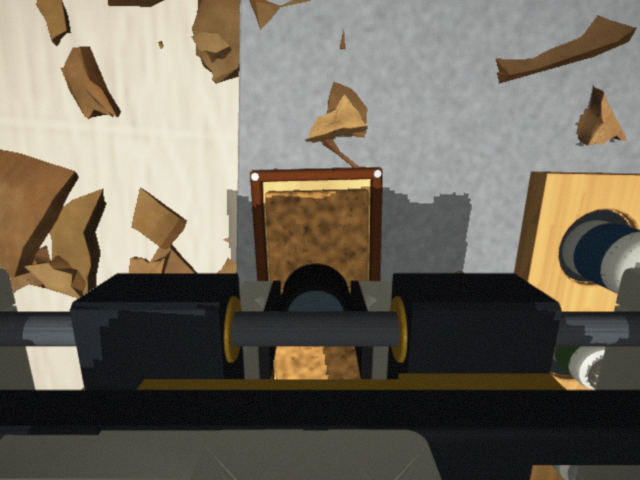

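Call:
carry_out([
  [-0.01, 0.011, 0.001, 0, 0, 0],
  [-0.02, 0.021, 0.001, 0, 0, 0],
  [-0.027, 0.028, 0.001, 0, 0, 0],
  [-0.027, 0.028, 0.001, 0, 0, 0],
  [-0.027, 0.028, 0.001, 0, 0, 0],
  [-0.027, 0.028, 0.001, 0, 0, 0],
  [-0.027, 0.028, 0.001, 0, 0, 0],
  [-0.018, 0.019, 0, 0, 0, 0],
  [-0.01, 0.011, 0, 0, 0, 0],
  [-0.005, 0.005, 0, 0, 0, 0],
  [0, 0, 0, 0, 0, 0],
  [0, 0, 0, 0, 0, 0],
])

```text
time_s: 28.95
tcp_pos: [0.4431, 0.1569, 0.1429]
eef_rot: [178.8, -0.4, -86.2]
contact_force: [0.8, -0.1, 0.2]
gripper_width: 0.0313
```

```bash
python3 - <<'E'
from h import *
d((.4474,.1728,.057))
E
```

```text
shift [ 0.0043  0.0159 -0.0859] rot [ 0.0075 -0.0204  0.0038] F [ 0.8 -0.1  0.2] w 0.0313 t 28.95
```

Call:
carry_out([
  [0.002, 0.007, 0, 0.007, -0.02, 0.004],
  [0.001, 0.006, -0.002, 0, 0, 0],
  [0, 0.002, -0.004, 0, 0, 0],
  [0, 0, -0.008, 0, 0, 0],
  [0, 0, -0.014, 0, 0, 0],
  [0, 0, -0.014, 0, 0, 0],
  [0, 0, -0.012, 0, 0, 0],
  [0, 0, -0.008, 0, 0, 0],
  [0, 0, -0.003, 0, 0, 0],
  [0, 0, 0, 0, 0, 0],
  [0, 0, 0, 0, 0, 0],
])

```text
time_s: 29.87
tcp_pos: [0.4489, 0.1694, 0.0696]
eef_rot: [179.9, -0.2, -86.4]
contact_force: [-0.7, 0.4, 0.3]
gripper_width: 0.0316
```

```bash
python3 - <<'E'
from h import *
d((.4474,.1728,.057))
E
```

```text
shift [-0.0015  0.0034 -0.0126] rot [ 0.0034 -0.0014  0.0071] F [-0.7  0.4  0.3] w 0.0316 t 29.8667
```

Call:
carry_out([
  [-0.001, 0.002, -0.004, 0.003, -0.001, 0.007],
  [-0.001, 0.001, -0.003, 0, 0, 0],
  [0, 0, -0.003, 0, 0, 0],
  [0, 0, -0.0015, 0, 0.002, 0],
  [0, 0, -0.001, 0, 0, 0],
  [0, 0, -0.0005, 0, 0, 0],
  [0, 0, 0, 0, 0, 0],
])

```text
time_s: 30.45
tcp_pos: [0.448, 0.1738, 0.0573]
eef_rot: [-180.0, 0.2, -85.9]
contact_force: [0.4, -0.4, -0.3]
gripper_width: 0.0314
```

```bash
python3 - <<'E'
from h import *
d((.4474,.1728,.0573))
E
```

```text
shift [-0.0006 -0.001  -0.    ] rot [-0.0027  0.0007 -0.0012] F [ 0.4 -0.4 -0.3] w 0.0314 t 30.45
```

Release, rise and move aside toward the start side (left) for a clear view.

Call:
carry_out([
  [0, 0, -0.0005, 0, 0, 0],
  [0, 0, 0, 0, 0, 0],
  [0, 0, 0, 0, 0, 0],
  [0, 0, 0, 0, 0, 0],
  [0, 0, 0, 0, 0, 0],
  [0, 0, 0, 0, 0, 0],
  [0, 0, 0, 0, 0, 0],
  [0, 0, 0, 0, 0, 0],
  [0, 0, 0, 0, 0, 0],
], fingers=-1)

```text
time_s: 31.2
tcp_pos: [0.4485, 0.1741, 0.0574]
eef_rot: [-179.9, 0.2, -85.9]
contact_force: [0.0, 0.5, 0.2]
gripper_width: 0.0846
```

Call:
carry_out([
  [0, 0, 0.012, 0, 0, 0],
  [0, 0, 0.02, 0, 0, 0],
  [0, 0, 0.025, 0, 0, 0],
  [0, 0, 0.025, 0, 0, 0],
  [0, 0, 0.025, 0, 0, 0],
  [0, 0, 0.015, 0, 0, 0],
])

```text
time_s: 31.7
tcp_pos: [0.445, 0.1711, 0.18]
eef_rot: [179.6, -0.2, -86.0]
contact_force: [0.0, 1.0, 0.9]
gripper_width: 0.0877
```

Call:
carry_out([
  [-0.005, 0.015, 0, 0, 0, 0],
  [-0.01, 0.03, 0, 0, 0, 0],
  [-0.01, 0.035, 0, 0, 0, 0],
  [-0.01, 0.035, 0, 0, 0, 0],
  [-0.01, 0.035, 0, 0, 0, 0],
  [-0.01, 0.035, 0, 0, 0, 0],
  [-0.01, 0.035, 0, 0, 0, 0],
  [-0.01, 0.035, 0, 0, 0, 0],
  [-0.008, 0.03, 0, 0, 0, 0],
  [-0.004, 0.015, 0, 0, 0, 0],
  [0, 0, 0, 0, 0, 0],
  [0, 0, 0, 0, 0, 0],
])

```text
time_s: 32.7
tcp_pos: [0.3526, 0.4853, 0.1858]
eef_rot: [-179.9, 0.2, -86.1]
contact_force: [-0.1, -0.1, -1.0]
gripper_width: 0.0877
```

```bash
python3 - <<'E'
from h import *
a=r.capture('scene')[:,:,::-1];b=r.capture('top')[:,:,::-1]
a=cv2.resize(a[170:370,170:450],(784,560),interpolation=cv2.INTER_CUBIC);b=cv2.resize(b[110:340,150:420],None,fx=2.9,fy=2.6,interpolation=cv2.INTER_CUBIC)
cv2.imwrite('pics/s11.png',a);cv2.imwrite('pics/t11.png',b)
E
```

```text
(no output)
```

View pics/s11.png

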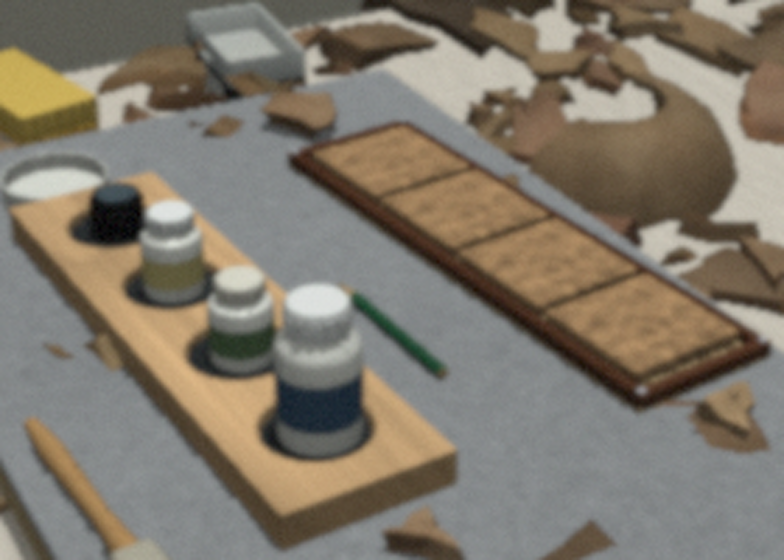

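View pics/t11.png

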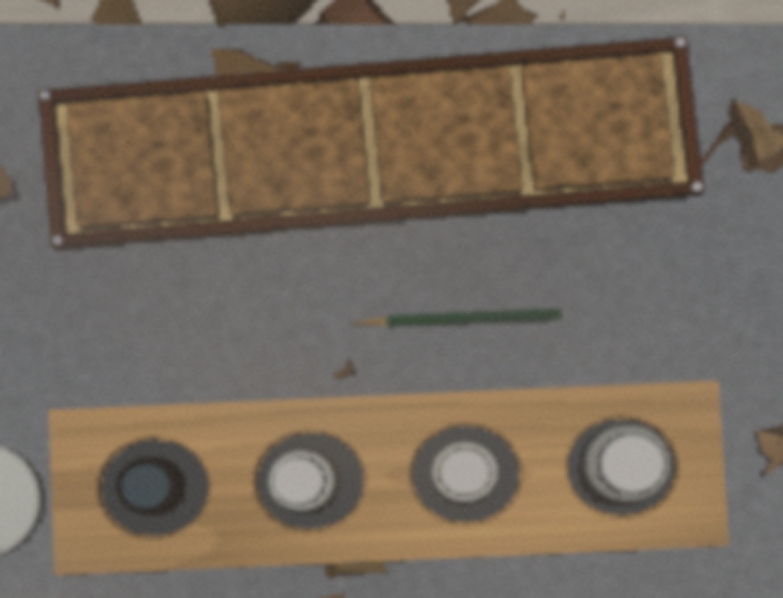

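Call:
carry_out([
  [0, 0, 0, 0, 0, 0],
  [0, 0, 0, 0, 0, 0],
  [0, 0, 0, 0, 0, 0],
])

```text
time_s: 33.05
tcp_pos: [0.3542, 0.4812, 0.1866]
eef_rot: [-179.9, 0.3, -86.4]
contact_force: [0.2, -0.1, -0.6]
gripper_width: 0.0876
```

```bash
python3 - <<'E'
from h import *
print(r.close_job(), r.get_state()['time_s'])
E
```

```text
the job is handed in; nothing more can be done
the job is handed in; nothing more can be done
```

All four things now stand in the wooden rack in reverse order, and the job is handed in at about 33 s of the 115 s allowed. From left to right as the robot sees it, the rack holds the loupe, bottle b (yellowish band), bottle c (green band) and the tall bottle. The old tray order was tall, c, b, loupe.

- **Final pictures:** The last scene and top views show the tray empty. Each item looks upright and well inside its own well. The arm was clear of everything when I handed in.
- **Flat on the well floor:** I judged this from height, not from touch. Each item was let go at the same gripper height at which it was picked up, and the well floor is level with the cork stands. The force reading stayed near zero, within about 1–2 N of noise, so it gave no clear contact signal.
- **Disagreements:** The top, scene and wrist camera positions differed by up to about 5 mm, and I used the top and wrist values. Moves often came up short or overshot by about 10 mm, up to about 26 mm, so I corrected each one before gripping or placing. The tool tilted by up to about 1.2 degrees while carrying, and I levelled it before setting down.

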